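Tip the sharpening plate out of its flush holder and set it on the stand

ROBOT

A 7-joint arm with a two-finger parallel gripper is mounted at the origin on the work surface. World frame = base frame: x ahead of the robot, y to its left, z up, the work surface at z = 0. Lengths are in m, angles in rad, forces in N, time in s.
With the tool pointing down it reaches from about 0.4 to 0.9 m from the base axis. Payload 5.5 kg.
Tool frame: the origin (TCP) lies on the centre line of the jaws, within the pads' length; the fingertips stand 25 mm ahead of it and the grasp point (between the pads) lies 6 mm ahead of it; z points along the fingers, y is the line along which they close (so a half turn about z gives the same grasp; the last joint's range is limited). The gripper opens to 85 mm and grips with 20 to 120 N. Pads are 22 mm wide; open, the fingers measure 114 mm over their backs; the gripper's body (76 mm by 85 mm) begins 54 mm behind the grasp point. The pads swing forward as they close: fully open they stand 13 mm farther back than shut.
Start: joints at [1.492, 0.501, -0.427, 1.55, 0.221, 1.138, -0.21], TCP at [0.218, -0.612, 0.256] pointing down, gripper open.
Joint ranges: [-2.88, 2.88], [-0.31, 2.03], [-1.54, 1.56], [0.2, 2.42], [-1.41, 4.55], [0.19, 2.02], [-2.57, 2.57]. Speed limits (rad/s): [2.57, 2.57, 3.14, 3.14, 3.14, 3.14, 3.14].

INTERFACE

Orientations are given as a rotation vector (axis times angle).
In Python, from bench import manip, imaging, finder gives the robot as it stands.
- The arm moves only by the tool arm_command, never from a script. Its argument "series" is a list of rows, each a list of 7 numbers: the shift along the tool's x, y, z in m, then the turn, a rotation vector about the tool's x, y, z in degrees, then the closure, from 0 (fully open) to 1 (shut). In form: [[tx, ty, tz, rx, ry, rz, hand], ...]. A call has 1 to 8 rows; each row shifts and turns the commanded pose from where the row before left it, along the tool's axes as they then stand; what a row does not reach is not made up. A row lasts 1/10 s, in which the tool goes at most 50 mm and 8.59 degrees, less where a joint would pass 70% of its speed; a pose out of reach is approached as far as the arm can. A call is refused whole if a number of a shift passes 0.05 or a number of a turn 8.59, either way. A call with a gripper value outside its range is refused whole. The fingers move at their own pace and stop on an object; "force" is the grip in N (left out, the last holds). Time passes only in rows, so rows that do not move let the fingers close. It gives the time, the measured TCP pose, the force and the opening at its end, in the units of the state.
- manip.sense(): the state, without advancing time (a new reading comes with each control period).
- imaging.snapshot(name): name is "scene" or "top" or "wrist"; returns (picture, depth): 480x640x3 uint8, red, green, blue; 480x640 float32, m along the optical axis (not along the pixel's ray), 0 where there is no reading.
- imaging.camera_info(name): a dict with "fx", "fy", "cx", "cy" (pixels), "pose" (4x4, takes a point from camera to world coordinates). Camera axes: x right, y up, looking along -z (the intrinsics and any distortion apply to the point x, -y, -z); pixel columns grow to the right and rows downward; lengths in m; the calibration is good to about 2 mm. A picture is of the moment at which its call begins: read the wrist's pose just before it. camera_info takes no time and is no camera call; for the wrist camera it gives the pose at the moment of the call.
- manip.job_done(): hands the job in, once; it reports no verdict.
Trained networks look in the newest picture that a camera, given by its name, has taken for a name from the list of things; names that differ only in an ending like _2 or _b are one class to them, and where a whole thing is asked for, a point or a joint stands for the part that bears it (a point fixed in the world has none). Each returns a list of dicts, best first, with "confidence" (0 to 1); they miss things now and then, are a little off and sometimes report something else, mostly with a low value. They report only what shows in the picture. A call takes as long as a camera call. They do not tell look-alikes from the thing itself.
- finder.recognise(label, camera): "at" ([x, y, z] in m, in world coordinates, good to about 4 mm: the middle of the surface that is visible of it).
- finder.outline_of(label, camera): "mask" (480x640 bool, what is visible of it).
The state is a dict: "t": time; "joint_pos": joint angles; "qd": joint speeds; "joint_torque": joint torques, N m; "tcp_pos": TCP position; "tool_rot": TCP orientation; "wrist_force": force on the tool from outside, world axes, zero at the start; "torque": the same for the moment, N m; "gripper_width": opening from 0.0 (shut) to 1.0 (fully open).
Only numpy, scipy, OpenCV 4.12 (cv2) and the standard library are available. Lean on these libraries where they do the work, as an engineer would, in place of code of your own. Each camera call takes 0.05 s, during which the arm holds its last target. There are 200 camera calls.

TASK

The knife-sharpening plate lies flush in its steel holder. Press down the end of it that has the open gap beside it, so that the other end tips up and stays up; then take it by the raised end, lift it out and lay it gently, without dropping it, along the middle of the sharpening stand with its metal face up, and slide it along until its end is square up against the stand's stop bar. Let go of it, and leave the other kitchen things where they are.

Things in the scene. Friction and masses are not known exactly. Their poses are not given: they have to be found in the camera images.
- plate: Loose bench sharpening plate, a bar 180 (x) x 52 (y) x 36 (z) mm: black plastic body, 4 mm dotted metal face on top; about 0.3 kg, centre of mass midway along, 28 mm above the underside. Origin: centre of the underside; x along its length, z out of the metal face. At the start it lies level in the holder, top flush with the rim, axes along the holder's, origin above the holder's origin within 2 mm.
- plate_press_end (a point): Middle of the upper edge of the plate's -x end (90 mm from the middle, 36 mm above the underside): the end to press, next to the open gap in the holder.
- plate_lift_end (a point): Middle of the upper edge of the plate's +x end (90 mm from the middle, 36 mm above the underside): the end that tips up. A light push down on it when raised rocks the plate back.
- holder: Fixed steel block, 222 x 104 mm, its flat rim 76 mm above the counter. Origin on the counter surface, z up, x along the well, -x end roughly towards the robot. The well is open on top, x = -102 to +92 mm, y = -28 to +28 mm: 12 mm of gap is left at the plate's -x end, 2 mm at the other three sides. Its floor is level, 36 mm below the rim, for x over -3.5 mm.
- holder_gap (a point): Middle of the 12 mm open gap between the plate's -x end and the well's end wall, at rim height (x = -96 mm of the holder). The plate's end beside it is the one to press.
- holder_edge (a point): Edge inside the well, under the plate, where the floor begins to slope down at 18 degrees towards the gap (x = -3.5 mm of the holder, 40 mm above the counter). Pressing the plate's -x end 15 mm or more down (under 3 N) rocks it over this edge onto the slope; it stays there by its own weight when let go, tilted 18 degrees, the top of its +x end about 27 mm above the rim.
- stand: Fixed sharpening stand: wooden bed with black rubber top, 250 (x) x 84 (y) mm, top 18 mm above the counter. Origin on the counter under its middle, z up. Across its +x end (away from the robot) runs a stop bar 16 mm thick, 14 mm high above the rubber, its face at x = +100 mm: a plate lying against it, either way round, has its origin at x = +10, y = 0, z = 18 mm of the stand.
- bowl: Bystander: small steel bowl, 84 mm across, 45 mm high; origin under its middle. Leave it alone.
- oil: Bystander: oil bottle, 60 mm across, 190 mm high; origin under its middle. Leave it alone.
- tub: Bystander: white tub, 90 mm across, 70 mm high; origin under its middle. Leave it alone.
- spatula: Bystander: spatula lying flat on the counter with a wooden handle, about 280 mm long; origin under its middle. Leave it alone.
There are look-alikes about, which are no part of the job. There is more than one size of the plate; the job needs the largest.

How it is judged:
By the outcome, as a careful person would: the job done as asked, in the order asked, and still so for the second after the job is handed in, with the robot touching nothing.
It also fails if it takes over 61 s, if anything falls off the work surface, if the arm or the gripper's body presses on something with over 40 N, if the wrist force passes 120 N, or if a joint passes its speed limit or range.

## Working session

There is one attempt and no reset: what is moved stays moved. The work goes in short steps, Python scripts to look and compute and a tool call to move; the robot and the scene stay as the last step left them, time stands still between calls to the robot, and variables do not carry over. Pictures are saved under pics/ and viewed, on a budget of 10 in all, crops included, one or two more only if the job needs it, and the job is handed in when it is done.

Besides the shell and the picture viewer there is one more tool, called after "Call:" by a JSON object that holds its "name" and its "arguments". arm_command: Moves the arm, as the interface text tells. Its arguments: {"type":"object","properties":{"series":{"type":"array","items":{"type":"array","items":{"type":"number"}}},"force":{"type":"number"}},"required":["series"]}

```bash
mkdir -p pics; ls; cat > h.py <<'E'
import numpy as np, cv2
from bench import manip, imaging, finder
from scipy.spatial.transform import Rotation as R
def snap(n):
    p,d=imaging.snapshot(n); return p,d,imaging.camera_info(n)
def cloud(d,c):
    v,u=np.mgrid[0:480,0:640]
    P=np.stack([(u-c['cx'])/c['fx']*d,-(v-c['cy'])/c['fy']*d,-d],-1)
    T=np.array(c['pose']); return P@T[:3,:3].T+T[:3,3]
def save(p,n): cv2.imwrite('pics/'+n,cv2.cvtColor(p,cv2.COLOR_RGB2BGR))
E
python3 - <<'E'
from h import *
s=manip.sense(); print({k:np.round(v,3) for k,v in s.items()})
a,d,c=snap('scene'); b,d2,c2=snap('top')
print({k:c[k] for k in c}); print(c2)
np.savez('s0.npz',a=a,d=d,b=b,d2=d2)
save(a,'scene0.png');save(b,'top0.png')
for l in ['plate','holder','stand','plate_press_end','plate_lift_end','holder_gap']:
  for cam in ['top','scene']:
    print(l,cam,[(np.round(r['at'],3),round(r['confidence'],2)) for r in finder.recognise(l,cam)[:4]])
E
```

```text
pics
{'t': np.float64(0.0), 'joint_pos': array([ 1.492,  0.502, -0.427,  1.551,  0.221,  1.138, -0.21 ]), 'qd': array([-0.001, -0.001,  0.001,  0.002, -0.   ,  0.001,  0.001]), 'joint_torque': array([-0.0000e+00, -5.6952e+01, -5.8170e+00, -2.8094e+01,  1.1000e-02,
        1.2000e-02, -0.0000e+00]), 'tcp_pos': array([ 0.218, -0.612,  0.255]), 'tool_rot': array([-3.094, -0.534,  0.   ]), 'wrist_force': array([ 0.408, -0.6  ,  0.008]), 'torque': array([-0.042,  0.013,  0.032]), 'gripper_width': np.float64(1.0)}
{'fx': 555.2308790534489, 'fy': 555.2308790534489, 'cx': 318.52375676692424, 'cy': 230.61805927952034, 'pose': array([[-0.49923464, -0.61834691,  0.60696942,  1.13511274],
       [ 0.8664601 , -0.3590343 ,  0.3469024 ,  0.24383488],
       [ 0.00341682,  0.69910048,  0.71501528,  0.73871223],
       [ 0.        ,  0.        ,  0.        ,  1.        ]])}
{'fx': 462.4881027111387, 'fy': 462.4881027111387, 'cx': 327.0546112780078, 'cy': 236.65722114504868, 'pose': array([[ 0.00935171,  0.98266707, -0.1851431 ,  0.39378803],
       [-0.9999322 ,  0.00790505, -0.00855038, -0.10482541
[... 674 characters left out ...]
.745, -0.19 ,  0.026]), 0.91), (array([ 0.531, -0.208,  0.077]), 0.79)]
plate_press_end scene [(array([ 0.539, -0.213,  0.079]), 0.77), (array([ 0.294, -0.233,  0.024]), 0.67), (array([ 0.748, -0.188,  0.024]), 0.65)]
plate_lift_end top [(array([ 0.525, -0.214,  0.075]), 0.76), (array([ 0.285, -0.236,  0.026]), 0.69), (array([ 0.742, -0.193,  0.023]), 0.56)]
plate_lift_end scene [(array([ 0.75 , -0.188,  0.026]), 0.92), (array([ 0.54 , -0.206,  0.077]), 0.72), (array([ 0.288, -0.232,  0.026]), 0.64)]
holder_gap top [(array([ 0.515, -0.202,  0.076]), 0.59), (array([0.6  , 0.012, 0.021]), 0.58)]
holder_gap scene [(array([ 0.573, -0.179,  0.067]), 0.82), (array([ 0.544, -0.212,  0.079]), 0.54)]
```

View pics/top0.png

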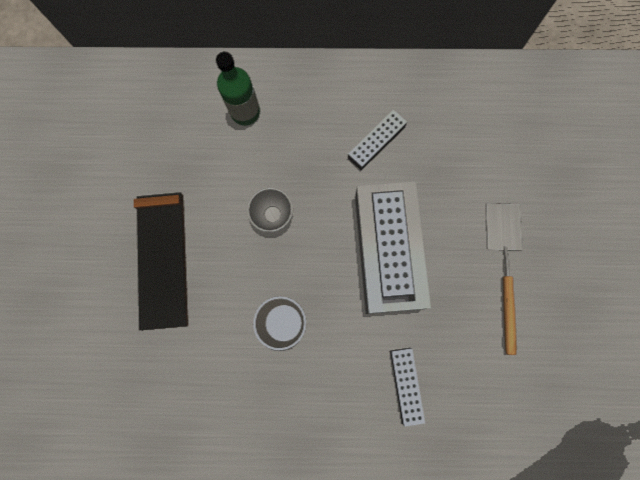

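View pics/scene0.png

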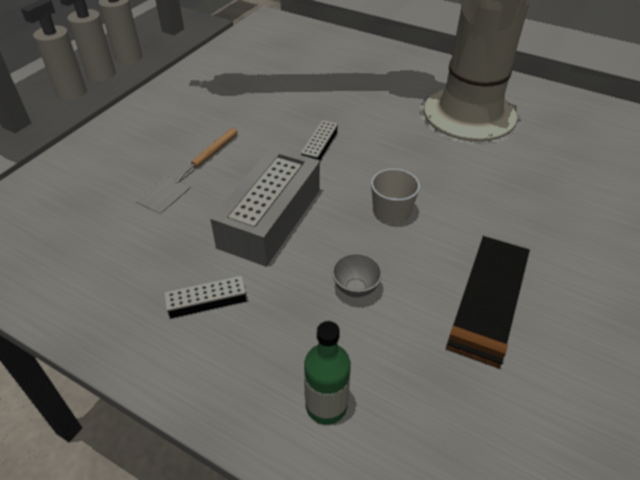

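Top picture: three dotted plates: (395,243) in the holder, and loose ones at (377,139) and (407,387). The one in the holder is clearly the longest, and it sits beside an open gap at (398,299) on the robot side. The stand is at (162,262), with its stop bar at (157,201), the far end. I'll measure the holder, plate and stand, and confirm them in one crop.

```bash
python3 - <<'E'
from h import *
z=np.load('s0.npz')
def rect(P,m,n):
    q=P[m][:,:2]
    (c,s,a)=cv2.minAreaRect((q*1000).astype(np.float32)); bx=cv2.boxPoints((c,s,a))
    e=[bx[1]-bx[0],bx[2]-bx[1]]; l=max(e,key=np.linalg.norm); l=l*np.sign(l[0])
    print(n,'c',np.round(c,1),'size',np.round(sorted(s),1),'yaw',round(np.degrees(np.arctan2(l[1],l[0])),2),'z',np.round(np.percentile(P[m][:,2],[5,50,95]),4),m.sum())
for cam,k,dk in (('top','b','d2'),('scene','a','d')):
    c=imaging.camera_info(cam); P=cloud(z[dk],c); img=z[k].astype(int)
    ok=z[dk]>0
    box=lambda x0,x1,y0,y1,z0,z1: ok&(P[...,0]>x0)&(P[...,0]<x1)&(P[...,1]>y0)&(P[...,1]<y1)&(P[...,2]>z0)&(P[...,2]<z1)
    def clean(m):
        m=cv2.morphologyEx(m.astype(np.uint8),cv2.MORPH_OPEN,np.ones((3,3)))
        n,l,s,_=cv2.connectedComponentsWithStats(m); return l==1+np.argmax(s[1:,4])
    h=clean(box(.38,.68,-.32,-.1,.068,.088)); rect(P,h,cam+' rim')
    s=clean(box(.33,.68,.12,.30,.011,.027)); rect(P,s,cam+' stand')
    b=clean(box(.55,.68,.12,.30,.027,.05)); rect(P,b,cam+' bar')
    # plate by brightness inside rim
    g=img.sum(2)/3; hm=cv2.erode(h.astype(np.uint8),np.ones((3,3)))>0
    blue=(img[...,2]-img[...,0]); print('plate-ish blue pct',np.percentile(blue[hm],[5,25,50,75,95]))
    pm=cv2.morphologyEx((h&(blue>np.percentile(blue[h],50)-0)).astype(np.uint8),cv2.MORPH_CLOSE,np.ones((5,5)))
    pm=clean(pm>0); rect(P,pm,cam+' plate')
    for nm,bx in (('bowl',(.48,.68,-.05,.1,.02,.1)),('tub',(.3,.47,-.05,.1,.02,.1)),('oil',(.68,.9,-.02,.15,.02,.25))):
        m=box(*bx)
        if m.sum()>20: rect(P,clean(m),cam+' '+nm)
crop=z['b'][170:325,340:445]; save(cv2.resize(crop,None,fx=3.7,fy=3.7,interpolation=cv2.INTER_CUBIC),'crop1.png')
E
```

```text
top rim c [ 528.2 -211.6] size [104.6 222.5] yaw 5.05 z [0.074  0.0764 0.0787] 7391
top stand c [497.8 208.6] size [ 86.7 228.8] yaw 6.04 z [0.0157 0.0182 0.0208] 5721
top bar c [615.7 220.3] size [17.4 84.1] yaw -83.98 z [0.0295 0.0322 0.0347] 418
plate-ish blue pct [-11.  -7.   1.   8.  11.]
top plate c [ 496.8 -207.4] size [132.  259.1] yaw -17.9 z [0.0737 0.0764 0.0787] 4356
top bowl c [597.7   6.8] size [80.8 82.3] yaw 2.17 z [0.0215 0.0376 0.0467] 855
top tub c [395.6 -12.7] size [74.  87.9] yaw -0.24 z [0.0252 0.0577 0.0714] 878
top oil c [802.9  65.5] size [53.7 60.3] yaw -67.06 z [0.035  0.1225 0.1909] 1916
scene rim c [ 524.9 -211.3] size [106.8 227.6] yaw 5.17 z [0.0723 0.0762 0.0782] 5043
scene stand c [486.3 207.8] size [ 84. 219.] yaw 5.96 z [0.0168 0.0188 0.0209] 5148
scene bar c [612.2 221. ] size [19.7 83.7] yaw -84.41 z [0.0291 0.0325 0.0345] 630
plate-ish blue pct [-11.  -8.  -6.  -5.  -3.]
scene plate c [803.2 -46.4] size [151.2 868.9] yaw 31.29 z [0.0722 0.0762 0.0782] 1475
scene bowl c [595.3   7.8] size [81.7 82.3] yaw 27.5 z [0.0224 0.0367 0.0463] 1146
scene tub c [392.8 -12.3] size [74.2 90.5] yaw 0.99 z [0.0239 0.0494 0.0704] 1529
scene oil c [809.5  70.6] size [53.3 60.3] yaw -67.86 z [0.0342 0.1212 0.1905] 3534
```

View pics/crop1.png

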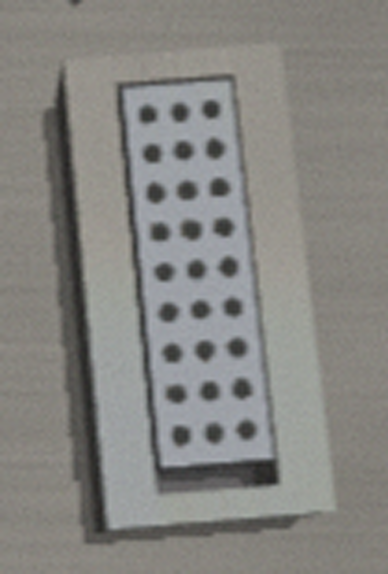

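Crop: the plate in the holder fills the well except for the dark gap at crop (218,475), on the robot side. It is about 180 mm long and both loose plates are shorter, so this is the right one, and its end towards the robot is the one to press.

Rim size measures 222x104 at z=0.076, which fits. Equal end walls put the holder origin 5 mm ahead of the block centre, at about (0.532,-0.211) with yaw 5.1°. The stop bar puts the stand origin at about (0.507,0.209) with yaw 6.0°.

```bash
cat >> h.py <<'E'
HO=np.array([.532,-.211]); HY=5.1; SO=np.array([.5066,.2093]); SY=6.0
def dirv(y): y=np.radians(y); return np.array([np.cos(y),np.sin(y)]),np.array([-np.sin(y),np.cos(y)])
def fr(o,yaw,x,y=0): a,b=dirv(yaw); return o+x*a+y*b
def tool(yaw,tilt=0): return R.from_euler('z',yaw,degrees=True)*R.from_euler('y',tilt,degrees=True)*R.from_euler('x',180,degrees=True)
def st():
    s=manip.sense(); print('t %.2f'%s['t'],'tcp',np.round(s['tcp_pos'],4),'F',np.round(s['wrist_force'],1),'w',round(float(s['gripper_width']),3)); return np.array(s['tcp_pos']),R.from_rotvec(s['tool_rot'])
def go(p,r):
    p0,r0=st(); t=(r0.inv()*r).as_rotvec(degrees=True); v=r.inv().apply(np.array(p)-p0)
    print('rot deg',np.round(t,2),'then shift',np.round(v,4),'(before-rot shift',np.round(r0.inv().apply(np.array(p)-p0),4),')')
E
python3 - <<'E'
from h import *
p=fr(HO,HY,-.080); print(p); go([*p,.255],tool(HY)); 
E
```

```text
[ 0.45231671 -0.21811154]
t 0.70 tcp [ 0.2179 -0.6124  0.2564] F [ 0.4  0.1 -0.2] w 1.0
rot deg [ 0.   -0.   14.49] then shift [ 0.2685 -0.3719  0.0014] (before-rot shift [ 0.353  -0.2929  0.0013] )
```

Call:
{"name": "arm_command", "arguments": {"series": [[0,0,0,0,0,7.25,1],[0,0,0,0,0,7.25,1],[0.027,-0.037,0,0,0,0,1],[0.027,-0.037,0,0,0,0,1],[0.027,-0.037,0,0,0,0,1],[0.027,-0.037,0,0,0,0,1],[0.027,-0.037,0,0,0,0,1],[0.027,-0.037,0,0,0,0,1]]}}

```text
t: 1.5
tcp_pos: [0.3604, -0.3753, 0.2566]
tool_rot: [3.138, 0.139, 0.001]
wrist_force: [1.2, 0.5, 0.7]
gripper_width: 0.002
```

Call:
{"name": "arm_command", "arguments": {"series": [[0.027,-0.037,0,0,0,0,1],[0.027,-0.037,0,0,0,0,1],[0.027,-0.037,0,0,0,0,1],[0.025,-0.037,0,0,0,0,1],[0,0,0.03,0,0,0,1],[0,0,0.03,0,0,0,1],[0,0,0,0,0,0,1]]}}

```text
t: 2.2
tcp_pos: [0.4496, -0.2186, 0.1933]
tool_rot: [-3.135, -0.141, 0.009]
wrist_force: [-0.3, 0.3, 0.4]
gripper_width: -0.002
```

```bash
python3 - <<'E'
from h import *
p=fr(HO,HY,-.080); go([*p,.125],tool(HY))
a,d,c=snap('wrist'); save(a,'w1.png'); P=cloud(d,c)
b,d2,c2=snap('top'); save(b[150:350,320:470],'t1.png')
# plate end: bright plate in wrist; print z profile along holder axis on the centreline
a_,b_=dirv(HY); X=(P[...,:2]-HO)@a_; Y=(P[...,:2]-HO)@b_
for y0 in (-.022,.022,-.035,.035):
  for x in np.arange(-.13,.02,.008):
    m=(abs(X-x)<.002)&(abs(Y-y0)<.003)&(d>0)
    if m.sum()>3: print((round(y0,3),round(x,3),round(float(np.median(P[m][:,2])),4)),end=' ')
  print()
E
```

```text
t 2.20 tcp [ 0.4496 -0.2186  0.1933] F [-0.3  0.3  0.4] w -0.002
rot deg [-0.22  0.31  0.05] then shift [ 0.0027 -0.0003  0.0683] (before-rot shift [ 0.0031 -0.      0.0683] )
(-0.022, np.float64(-0.114), 0.0772) (-0.022, np.float64(-0.106), 0.0776) (-0.022, np.float64(-0.09), 0.077) (-0.022, np.float64(-0.082), 0.0791) (-0.022, np.float64(-0.074), 0.2245) (-0.022, np.float64(-0.066), 0.0785) (-0.022, np.float64(-0.058), 0.0774) (-0.022, np.float64(-0.05), 0.0774) (-0.022, np.float64(-0.042), 0.0776) (-0.022, np.float64(-0.034), 0.0777) (-0.022, np.float64(-0.026), 0.0775) (-0.022, np.float64(-0.018), 0.0777) (-0.022, np.float64(-0.01), 0.0777) (-0.022, np.float64(-0.002), 0.0778) (-0.022, np.float64(0.006), 0.0776) (-0.022, np.float64(0.014), 0.0777) 
(0.022, np.float64(-0.114), 0.0773) (0.022, np.float64(-0.106), 0.0771) (0.022, np.float64(-0.09), 0.0773) (0.022, np.float64(-0.082), 0.2259) (0.022, np.float64(-0.074), 0.2246) (0.022, np.float64(-0.066), 0.2181) (0.022, np.float64(-0.058), 0.0773) (0.022, np.float64(-0.05), 0.0774) (0.022, np.float64(-0.042), 0.0775) (0.022, np.floa
[... 765 characters left out ...]
t64(-0.002), 0.0777) (-0.035, np.float64(0.006), 0.0776) (-0.035, np.float64(0.014), 0.0778) 
(0.035, np.float64(-0.114), 0.0773) (0.035, np.float64(-0.106), 0.0774) (0.035, np.float64(-0.098), 0.0773) (0.035, np.float64(-0.09), 0.2276) (0.035, np.float64(-0.082), 0.2424) (0.035, np.float64(-0.074), 0.2424) (0.035, np.float64(-0.066), 0.0779) (0.035, np.float64(-0.058), 0.0776) (0.035, np.float64(-0.05), 0.0774) (0.035, np.float64(-0.042), 0.0776) (0.035, np.float64(-0.034), 0.0776) (0.035, np.float64(-0.026), 0.0776) (0.035, np.float64(-0.018), 0.0775) (0.035, np.float64(-0.01), 0.0777) (0.035, np.float64(-0.002), 0.0774) (0.035, np.float64(0.006), 0.0777) (0.035, np.float64(0.014), 0.0775)
```

View pics/w1.png

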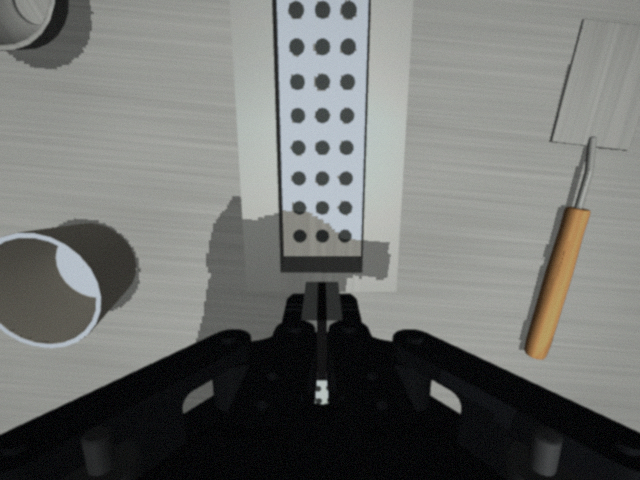

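The wrist picture shows the plate's end at about row 257, the dark gap in rows 257-272 and the fingertips at (322,290), centred on the plate. The depth profile agrees with the holder pose. Next is the press down.

Call:
{"name": "arm_command", "arguments": {"series": [[0.003,0,0.04,0,0,0,1],[0,0,0.03,0,0,0,1],[0,0,0.016,0,0,0,1],[0,0,0,0,0,0,1]]}}

```text
t: 2.7
tcp_pos: [0.4545, -0.2202, 0.1098]
tool_rot: [-3.138, -0.138, 0.002]
wrist_force: [-0.7, 1.0, 0.0]
gripper_width: 0.003
```

Call:
{"name": "arm_command", "arguments": {"series": [[0,0,0.004,0,0,0,1],[0,0,0.004,0,0,0,1],[0,0,0.004,0,0,0,1],[0,0,0.004,0,0,0,1],[0,0,0,0,0,0,1]]}}

```text
t: 3.2
tcp_pos: [0.4548, -0.2198, 0.0941]
tool_rot: [-3.138, -0.139, 0.001]
wrist_force: [-0.0, 1.1, -0.7]
gripper_width: 0.001
```

Call:
{"name": "arm_command", "arguments": {"series": [[0,0,0.004,0,0,0,1],[0,0,0.004,0,0,0,1],[0,0,0.004,0,0,0,1],[0,0,0,0,0,0,1]]}}

```text
t: 3.6
tcp_pos: [0.4551, -0.2198, 0.082]
tool_rot: [-3.138, -0.14, 0.0]
wrist_force: [-0.2, -1.0, 0.3]
gripper_width: 0.0
```

```bash
cat > prof.py <<'E'
from h import *
st()
for cam in ('scene','top'):
  a,d,c=snap(cam); P=cloud(d,c); a_,b_=dirv(HY); X=(P[...,:2]-HO)@a_; Y=(P[...,:2]-HO)@b_
  for y0 in (-.012,.012):
    print(cam,y0,[(round(x*1000),round(1000*float(np.median(P[m][:,2])),1)) for x in np.arange(-.1,.11,.02) for m in [(abs(X-x)<.003)&(abs(Y-y0)<.004)&(d>0)] if m.sum()>2])
E
python3 prof.py
```

```text
t 3.60 tcp [ 0.4551 -0.2198  0.082 ] F [-0.2 -1.   0.3] w 0.0
scene -0.012 [(-60, 145.7), (-40, 300.7), (-20, 73.8), (0, 79.3), (20, 87.1), (40, 93.1), (60, 99.2), (80, 77.3), (100, 49.9)]
scene 0.012 [(-100, 54.6), (-80, 85.1), (-60, 145.3), (-40, 306.8), (-20, 74.4), (0, 80.2), (20, 87.2), (40, 92.9), (60, 99.9), (80, 76.6), (100, 42.3)]
top -0.012 [(-100, 509.7), (-80, 486.5), (-60, 455.2), (-40, 437.8), (20, 87.2), (40, 92.0), (60, 99.0), (80, 86.2), (100, 76.1)]
top 0.012 [(-100, 515.0), (-80, 489.9), (-60, 456.5), (-40, 442.0), (-20, 73.4), (0, 79.6), (20, 85.6), (40, 92.6), (60, 98.6), (80, 80.8), (100, 77.0)]
```

The press worked: the face slope is 0.33, or 18°, and the plate has slid back into the gap. I'll retreat and see whether it stays up.

Call:
{"name": "arm_command", "arguments": {"series": [[0,0,-0.02,0,0,0,1],[0,0,-0.04,0,0,0,1],[0,0,-0.05,0,0,0,0],[0,0,-0.03,0,0,0,0],[0,0,0,0,0,0,0]]}}

```text
t: 4.2
tcp_pos: [0.458, -0.2209, 0.227]
tool_rot: [3.133, 0.139, 0.012]
wrist_force: [-0.1, -0.1, 0.3]
gripper_width: 0.505
```

```bash
cat > end.py <<'E'
from h import *
st()
for cam in ('scene','top','wrist'):
  a,d,c=snap(cam); save(a,'e_%s.png'%cam); P=cloud(d,c); a_,b_=dirv(HY); X=(P[...,:2]-HO)@a_; Y=(P[...,:2]-HO)@b_
  Z=P[...,2]; m=(d>0)&(abs(X)<.12)&(abs(Y)<.045)&(abs(Z-(.0795+.325*X))<.005)&(Z>.082)&(X>.01)
  if m.sum()<20: print(cam,'none'); continue
  m=cv2.morphologyEx(m.astype(np.uint8),cv2.MORPH_OPEN,np.ones((3,3)))>0
  k=np.linalg.lstsq(np.c_[X[m],Y[m],np.ones(m.sum())],Z[m],rcond=None)[0]
  print(cam,'slope x,y,z0',np.round(k,4),'deg',np.degrees(np.arctan(k[0])),'Xmax',np.percentile(X[m],[98,99.5]),'zmax',np.percentile(Z[m],99))
  for xs in (.02,.04,.06): 
    q=m&(abs(X-xs)<.006); print('  y mid at',xs,(np.percentile(Y[q],[1,99])*1000).round(1))
E
python3 end.py
```

```text
t 4.20 tcp [ 0.458  -0.2209  0.227 ] F [-0.1 -0.1  0.3] w 0.505
scene slope x,y,z0 [ 0.3046 -0.0119  0.0806] deg 16.93816038692363 Xmax [0.0732761 0.0740866] zmax 0.10373884897898197
  y mid at 0.02 [-26.3  25.9]
  y mid at 0.04 [-25.3  25.8]
  y mid at 0.06 [-25.7  26.3]
top slope x,y,z0 [ 0.3238 -0.0004  0.0793] deg 17.940294436979684 Xmax [0.07327233 0.07449674] zmax 0.10400692065063716
  y mid at 0.02 [-25.9  25.2]
  y mid at 0.04 [-26.8  24.6]
  y mid at 0.06 [-26.3  25.1]
wrist slope x,y,z0 [0.3214 0.0022 0.078 ] deg 17.816773437942555 Xmax [0.06713285 0.06788958] zmax 0.10014584252773075
  y mid at 0.02 [-23.7  27.2]
  y mid at 0.04 [-23.7  27.2]
  y mid at 0.06 [-23.6  27.3]
```

It stays tilted at 18°, with the top edge of the raised end at holder x=+74.5 mm, z=0.1035 and y≈0 (expected 27 mm above the rim, measured 27.5). I'll hover square to the face and measure where the fingertips sit at partial opening.

```bash
cat >> h.py <<'E'
def grasp(off): 
    n=np.array([-.309,.951]); x,z=np.array([.0612,.0992])+n*off
    return [*fr(HO,HY,x),z]
E
python3 -c "
from h import *
print(grasp(.058)); go(grasp(.058),tool(HY,-18))"
```

```text
[np.float64(0.5751066652288473), np.float64(-0.20715283262021414), np.float64(0.154358)]
t 4.35 tcp [ 0.4544 -0.2198  0.2217] F [-0.3  0.1 -0.1] w 0.763
rot deg [-0.   18.05 -0.03] then shift [ 0.0946 -0.0019  0.1016] (before-rot shift [ 0.1215 -0.002   0.0672] )
```

Call:
{"name": "arm_command", "arguments": {"series": [[0,0,0,0,6,0,0.22],[0,0,0,0,6,0,0.22],[0,0,0,0,6,0,0.22],[0.0237,-0.0005,0.0254,0,0,0,0.22],[0.0237,-0.0005,0.0254,0,0,0,0.22],[0.0237,-0.0005,0.0254,0,0,0,0.22],[0.0235,-0.0004,0.0254,0,0,0,0.22],[0,0,0,0,0,0,0.22]]}}

```text
t: 5.15
tcp_pos: [0.5769, -0.204, 0.1507]
tool_rot: [-3.081, -0.141, -0.483]
wrist_force: [-1.2, 0.4, -0.4]
gripper_width: 0.781
```

```bash
python3 - <<'E'
from h import *
go(grasp(.058),tool(HY,-18)); p,r=st()
for cam in ('scene','wrist'):
  a,d,c=snap(cam); save(a,'h_%s.png'%cam); P=cloud(d,c); Q=r.inv().apply((P-p).reshape(-1,3)).reshape(P.shape)
  m=(d>0)&(abs(Q[...,0])<.03)&(abs(Q[...,1])<.065)&(Q[...,2]<.04)&(Q[...,2]>-.03)
  if m.sum()<5: print(cam,'none'); continue
  q=Q[m]*1000; print(cam,m.sum(),'z pct',np.percentile(q[:,2],[50,90,97,99.5]).round(1))
  t=q[q[:,2]>8]; print('  tips x',np.percentile(t[:,0],[1,99]).round(1),'y',np.unique((t[:,1]//4*4).round(),return_counts=True))
  # plate edges relative to the tool at tip side
a,d,c=snap('wrist')
E
```

```text
t 5.15 tcp [ 0.5769 -0.204   0.1507] F [-1.2  0.4 -0.4] w 0.781
rot deg [-0.34  0.17  0.1 ] then shift [-0.0008  0.003  -0.0041] (before-rot shift [-0.0008  0.0029 -0.0041] )
t 5.15 tcp [ 0.5769 -0.204   0.1507] F [-1.2  0.4 -0.4] w 0.781
scene 621 z pct [-8.4 10.  14.4 16.8]
  tips x [-11.1  12.9] y (array([-48., -44., -40., -36.,  28.,  32.,  36.,  40.,  44.]), array([ 3, 12, 12,  7,  1, 39,  7,  2,  2]))
wrist 7507 z pct [-10.6   8.   12.9  15.8]
  tips x [-11.7  10.1] y (array([-48., -44., -40., -36.,  32.,  36.,  40.,  44.]), array([  7,  10,  53, 305, 304,  50,  10,  11]))
```

View pics/h_wrist.png

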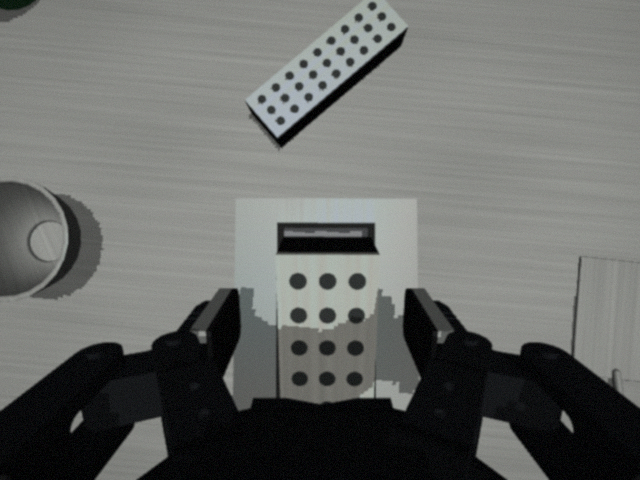

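The wrist view shows the open pads at columns 238 and 405, with the plate end (277-378, row 252) between them. The plate is about 3 mm to tool +y, which agrees with the computed correction. The tips reach 16 mm ahead of the TCP at this opening, so I'll go down 52 mm.

Call:
{"name": "arm_command", "arguments": {"series": [[-0.0008,0.003,0.015,-0.34,0.17,0.1,0.22],[0,0,0.015,0,0,0,0.22],[0,0,0.012,0,0,0,0.22],[0,0,0.006,0,0,0,0.22],[0,0,0,0,0,0,0.22]]}}

```text
t: 5.8
tcp_pos: [0.5896, -0.2086, 0.1079]
tool_rot: [-3.09, -0.133, -0.492]
wrist_force: [-0.3, 0.9, -0.2]
gripper_width: 0.777
```

```bash
python3 -c "
from h import *
go(grasp(.002),tool(HY,-18))"
```

```text
t 5.80 tcp [ 0.5896 -0.2086  0.1079] F [-0.3  0.9 -0.2] w 0.777
rot deg [ 0.28 -0.08 -0.12] then shift [ 0.0008 -0.0027  0.0074] (before-rot shift [ 0.0008 -0.0028  0.0074] )
```

Call:
{"name": "arm_command", "arguments": {"series": [[0,0,0.003,0,0,0,0.22],[0,0,0,0,0,0,0.22],[0,0,0,0,0,0,0.22]]}}

```text
t: 6.1
tcp_pos: [0.5913, -0.2091, 0.1066]
tool_rot: [-3.091, -0.133, -0.496]
wrist_force: [-0.2, 0.1, -0.3]
gripper_width: 0.782
```

```bash
python3 - <<'E'
from h import *
go(grasp(.002),tool(HY,-18)); p,r=st()
a,d,c=snap('wrist'); P=cloud(d,c); Q=r.inv().apply((P-p).reshape(-1,3)).reshape(P.shape)*1000
go(grasp(.002),tool(HY,-18))
# finger pads and plate in tool frame
f=(d>0)&(abs(Q[...,0])<12)&(abs(Q[...,1])<60)&(abs(Q[...,1])>20)&(Q[...,2]>2)&(Q[...,2]<14)
for sg in (1,-1):
  q=Q[f&(Q[...,1]*sg>0)]; print('finger',sg,len(q),np.percentile(q[:,1],[2,10,50,90,98]).round(1))
m=(d>0)&(Q[...,0]>-5)&(Q[...,0]<20)&(abs(Q[...,1])<32)&(Q[...,2]>-6)&(Q[...,2]<9)
q=Q[m]; print('plate',m.sum(),'y',np.percentile(q[:,1],[1,99]).round(1),'x',np.percentile(q[:,0],[1,99]).round(1),'z',np.percentile(q[:,2],[5,50,95]).round(1))
save(a,'g.png')
E
```

```text
t 6.10 tcp [ 0.5913 -0.2091  0.1066] F [-0.2  0.1 -0.3] w 0.782
rot deg [ 0.36 -0.2  -0.11] then shift [-0.0004 -0.0034  0.0057] (before-rot shift [-0.0004 -0.0035  0.0056] )
t 6.10 tcp [ 0.5913 -0.2091  0.1066] F [-0.2  0.1 -0.3] w 0.782
t 6.15 tcp [ 0.5913 -0.2092  0.1066] F [0.2 0.5 0.7] w 0.776
rot deg [ 0.37 -0.2  -0.11] then shift [-0.0004 -0.0034  0.0057] (before-rot shift [-0.0004 -0.0035  0.0057] )
finger 1 1040 [20.1 20.7 32.2 42.3 44.9]
finger -1 2481 [-46.2 -37.2 -27.5 -21.5 -20.3]
plate 5419 y [-29.9  21.5] x [-4.8 11.8] z [7.  8.  8.8]
```

View pics/g.png

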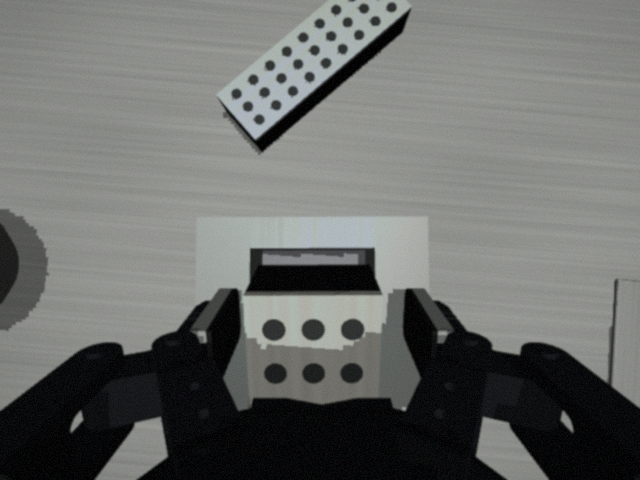

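The plate now sits 4 mm to tool -y of the pad centre (columns 246-382 against pads at 238 and 405). The earlier reading was taken in motion. I'll correct sideways, then go the last 6 mm down and close.

Call:
{"name": "arm_command", "arguments": {"series": [[-0.001,-0.004,0,0.35,-0.2,0,0.22],[0,0,0,0,0,0,0.22],[0,0,0.004,0,0,0,0.22],[0,0,0.002,0,0,0,0.22],[0,0,0,0,0,0,0.22]]}}

```text
t: 6.65
tcp_pos: [0.5915, -0.2049, 0.0997]
tool_rot: [-3.086, -0.134, -0.487]
wrist_force: [0.1, -0.5, -0.2]
gripper_width: 0.78
```

```bash
python3 - <<'E'
from h import *
go(grasp(.002),tool(HY,-18)); p,r=st()
a,d,c=snap('wrist'); P=cloud(d,c); Q=r.inv().apply((P-p).reshape(-1,3)).reshape(P.shape)*1000
m=(d>0)&(Q[...,0]>-5)&(Q[...,0]<20)&(abs(Q[...,1])<30)&(Q[...,2]>-6)&(Q[...,2]<6)
q=Q[m]; print('plate',m.sum(),'y',np.percentile(q[:,1],[1,99]).round(1),'x',np.percentile(q[:,0],[1,99]).round(1),'z',np.percentile(q[:,2],[5,50,95]).round(1))
E
```

```text
t 6.65 tcp [ 0.5915 -0.2049  0.0997] F [ 0.1 -0.5 -0.2] w 0.78
rot deg [-0.02  0.06 -0.11] then shift [ 0.0012  0.0008 -0.0011] (before-rot shift [ 0.0012  0.0008 -0.0011] )
t 6.65 tcp [ 0.5915 -0.2049  0.0997] F [ 0.1 -0.5 -0.2] w 0.78
plate 7458 y [-25.7  25.3] x [-4.8 13.6] z [0.2 1.3 3.5]
```

Call:
{"name": "arm_command", "arguments": {"series": [[0,0,-0.001,0,0,0,0.5],[0,0,0,0,0,0,0.6],[0,0,0,0,0,0,0.7],[0,0,0,0,0,0,0.8],[0,0,0,0,0,0,0.8]], "force": 100}}

```text
t: 7.2
tcp_pos: [0.5913, -0.205, 0.1013]
tool_rot: [-3.086, -0.134, -0.488]
wrist_force: [-1.9, 0.2, 3.0]
gripper_width: 0.584
```

Call:
{"name": "arm_command", "arguments": {"series": [[0.0015,0,-0.005,0,0,0,1],[0.003,0,-0.01,0,0,0,1],[0.006,0,-0.019,0,0,0,1],[0,0,0,0,0,0,1]]}}

```text
t: 7.6
tcp_pos: [0.5929, -0.2056, 0.1397]
tool_rot: [-3.087, -0.135, -0.496]
wrist_force: [0.6, 0.6, -1.2]
gripper_width: 0.587
```

```bash
cat > held.py <<'E'
from h import *
p,r=st()
for cam in ('wrist','scene'):
  a,d,c=snap(cam); save(a,'held_%s.png'%cam); P=cloud(d,c); Q=r.inv().apply((P-p).reshape(-1,3)).reshape(P.shape)*1000
  m=(d>0)&(Q[...,0]>-180)&(Q[...,0]<30)&(abs(Q[...,1])<24)&(Q[...,2]>-8)&(Q[...,2]<25)&((Q[...,0]>-12) if cam=='wrist' else (Q[...,0]<-45))
  if m.sum()<30: print(cam,'few',m.sum()); continue
  q=Q[m]; k=np.polyfit(q[:,0],q[:,2],1); print(cam,m.sum(),'face z in tool: slope deg %.2f'%np.degrees(np.arctan(k[0])),'z0 %.1f'%k[1],'x',np.percentile(q[:,0],[1,99]).round(1),'y',np.percentile(q[:,1],[1,99]).round(1))
E
python3 held.py
```

```text
t 7.60 tcp [ 0.5929 -0.2056  0.1397] F [ 0.6  0.6 -1.2] w 0.587
wrist 10532 face z in tool: slope deg 19.13 z0 5.6 x [-11.7  12.2] y [-23.5  23.9]
scene 265 face z in tool: slope deg -0.65 z0 3.9 x [-179.1  -46.1] y [-24.   23.6]
```

Call:
{"name": "arm_command", "arguments": {"series": [[0.0075,0,-0.023,0,0,0,1],[0.0093,0,-0.0285,0,0,0,1],[0.0093,0,-0.0285,0,0,0,1],[0.0062,0,-0.019,0,0,0,1],[0,0,0,0,0,0,1]]}}

```text
t: 8.2
tcp_pos: [0.5926, -0.2057, 0.2434]
tool_rot: [-3.087, -0.135, -0.495]
wrist_force: [0.3, -0.2, -0.9]
gripper_width: 0.583
```

```bash
python3 held.py
```

```text
t 8.20 tcp [ 0.5926 -0.2057  0.2434] F [ 0.3 -0.2 -0.9] w 0.583
wrist 10280 face z in tool: slope deg 19.30 z0 6.3 x [-11.7  11.5] y [-23.5  23.6]
scene 299 face z in tool: slope deg -0.86 z0 3.9 x [-169.9  -45.5] y [-24.   22.8]
```

View pics/held_scene.png

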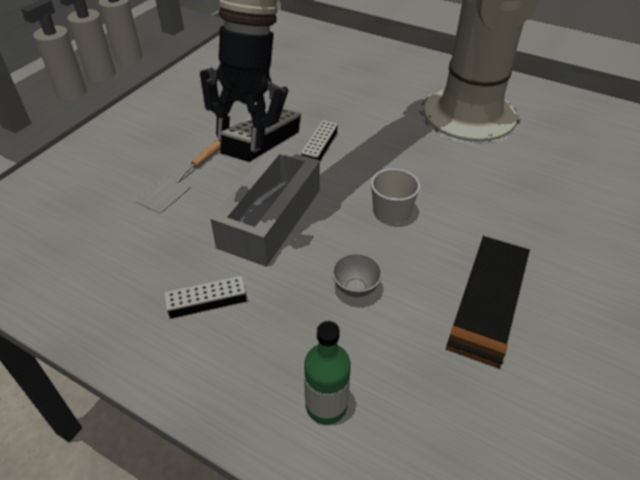

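Scene picture: the plate hangs in the jaws above the empty holder (plate at about (260,133), holder at (265,210)), still along the tool. Next I carry it to the stand and level it.

```bash
python3 -c "
from h import *
p=fr(SO,SY,.0565); print(p); go([*p,.24],tool(SY,0))"
```

```text
[0.56279049 0.21520586]
t 8.30 tcp [ 0.5903 -0.2052  0.2396] F [-0.7  0.6 -4.5] w 0.582
rot deg [  0.1  -17.89  -1.02] then shift [ 1.66e-02 -4.21e-01 -4.00e-04] (before-rot shift [ 0.0087 -0.4212  0.0028] )
```

Call:
{"name": "arm_command", "arguments": {"series": [[0,0,0,0,-4,0,1],[0,0,0,0,-5,0,1],[0,0,0,0,-5,-0.5,1],[0,0,0,0,-3.9,-0.5,1],[0.001,-0.02,0,0,0,0,1],[0.0015,-0.035,0,0,0,0,1],[0.002,-0.046,0,0,0,0,1],[0.002,-0.046,0,0,0,0,1]]}}

```text
t: 9.1
tcp_pos: [0.5808, -0.0573, 0.2379]
tool_rot: [-3.137, -0.162, 0.004]
wrist_force: [0.5, 0.8, -2.3]
gripper_width: 0.589
```

Call:
{"name": "arm_command", "arguments": {"series": [[0.002,-0.046,0,0,0,0,1],[0.002,-0.046,0,0,0,0,1],[0.002,-0.046,0,0,0,0,1],[0.002,-0.046,0,0,0,0,1],[0.001,-0.04,0,0,0,0,1],[0.001,-0.03,0,0,0,0,1],[0,-0.02,0,0,0,0,1],[0,0,0,0,0,0,1]]}}

```text
t: 9.9
tcp_pos: [0.561, 0.2198, 0.2382]
tool_rot: [-3.135, -0.174, 0.004]
wrist_force: [0.0, -0.4, -2.5]
gripper_width: 0.583
```

```bash
python3 - <<'E'
from h import *
p=fr(SO,SY,.0565); go([*p,.14],tool(SY,0))
E
```

```text
t 9.90 tcp [0.561  0.2198 0.2382] F [ 0.  -0.4 -2.5] w 0.583
rot deg [-0.09  0.13  0.37] then shift [0.0013 0.0047 0.0982] (before-rot shift [0.0015 0.0049 0.0982] )
```

Call:
{"name": "arm_command", "arguments": {"series": [[0.0014,0.0045,0.02,0,0,0.35,1],[0,0,0.04,0,0,0,1],[0,0,0.04,0,0,0,1],[0,0,0.028,0,0,0,1],[0,0,0,0,0,0,1],[0,0,0,0,0,0,1]]}}

```text
t: 10.5
tcp_pos: [0.5649, 0.2101, 0.1115]
tool_rot: [3.137, 0.154, -0.002]
wrist_force: [0.7, -0.6, -2.1]
gripper_width: 0.586
```

```bash
cat > lay.py <<'E'
from h import *
import sys
st()
a_,b_=dirv(SY); zlo,zhi=float(sys.argv[1]),float(sys.argv[2])
for cam in ('scene','top'):
  a,d,c=snap(cam); save(a,'lay_%s.png'%cam); P=cloud(d,c); X=((P[...,:2]-SO)@a_)*1000; Y=((P[...,:2]-SO)@b_)*1000; Z=P[...,2]*1000
  m=(d>0)&(X>-150)&(X<125)&(abs(Y)<42)&(Z>zlo)&(Z<zhi)
  near=m&(X<35); n,l,s,_=cv2.connectedComponentsWithStats(cv2.morphologyEx(near.astype(np.uint8),cv2.MORPH_OPEN,np.ones((3,3))))
  m=l==1+np.argmax(s[1:,4])
  f=m&(X<10); k=np.linalg.lstsq(np.c_[X[f],Y[f],np.ones(f.sum())],Z[f],rcond=None)[0]
  for _ in range(3):
    f=m&(abs(Z-(k[0]*X+k[1]*Y+k[2]))<3); k=np.linalg.lstsq(np.c_[X[f],Y[f],np.ones(f.sum())],Z[f],rcond=None)[0]
  xs=X[f];ys=Y[f]; ed=[]
  for x in range(-70,10,8):
    q=f&(abs(X-x)<4)
    if q.sum()>8: ed.append((x,*np.percentile(Y[q],[2,98])))
  ed=np.array(ed)
  print(cam,f.sum(),'pitch %.2f roll %.2f z@0 %.1f'%(*np.degrees(np.arctan(k[:2])),k[2]),'Xmin',np.percentile(xs,[.5,2]).round(1),'Y',ed[:,1].mean().round(1),ed[:,2].mean().round(1),'yaw rel %.2f'%np.degrees(np.arctan(np.polyfit(ed[:,0],ed[:,1:].mean(1),1)[0])))
E
python3 lay.py 70 140; python3 -c "
from h import *
p=fr(SO,SY,.0565); go([*p,.1],tool(SY,0))"
```

```text
t 10.50 tcp [0.5649 0.2101 0.1115] F [ 0.7 -0.6 -2.1] w 0.586
t 10.55 tcp [0.566  0.2108 0.1131] F [ 0.1 -0.1 -0.8] w 0.584
rot deg [ 0.02 -0.1  -0.38] then shift [-0.0028 -0.0047  0.0131] (before-rot shift [-0.0028 -0.0047  0.013 ] )Traceback (most recent call last):
  File "lay.py", line 18, in <module>
    print(cam,f.sum(),'pitch %.2f roll %.2f z@0 %.1f'%(*np.degrees(np.arctan(k[:2])),k[2]),'Xmin',np.percentile(xs,[.5,2]).round(1),'Y',ed[:,1].mean().round(1),ed[:,2].mean().round(1),'yaw rel %.2f'%np.degrees(np.arctan(np.polyfit(ed[:,0],ed[:,1:].mean(1),1)[0])))
                                                                                                  ~~~~~~~~~~~~~^^^^^^^^^^^
    return _quantile_unchecked(
        a, q, axis, out, overwrite_input, method, keepdims, weights)
    return _ureduce(a,
                    func=_quantile_ureduce_func,
    ...<5 lines>...
                    overwrite_input=overwrite_input,
                    method=method)
    r = func(a, **kwargs)
    result = _quantile(arr,
                       quantiles=q,
    ...<2 lines>...
                       out=out,
                       weights=wgt)
    slices_having_nans = np.isnan(arr[-1, ...])
                                  ~~~^^^^^^^^^
IndexError: index -1 is out of bounds for axis 0 with size 0
```

```bash
python3 - <<'E'
s=open('lay.py').read()
i=s.index("  near=m&"); j=s.index("  for _ in range(3)")
s=s[:i]+"  m=m&(X<20); k=np.array([0,0,np.median(Z[m&(abs(Y)<20)&(X>-100)&(X<-20)])]); w=10\n"+s[j:]
s=s.replace("range(3)","range(6)").replace("<3); k=","<w); w=max(3,w*.7); k=")
open('lay.py','w').write(s)
E
python3 lay.py 60 140; python3 -c "
from h import *
p=fr(SO,SY,.0565); go([*p,.1],tool(SY,0))"
```

```text
t 10.55 tcp [0.566  0.2108 0.1131] F [ 0.1 -0.1 -0.8] w 0.584
t 10.60 tcp [0.5666 0.2112 0.1139] F [-1.   0.8 -2.1] w 0.587
rot deg [-0.   -0.19 -0.37] then shift [-0.0034 -0.0043  0.0139] (before-rot shift [-0.0035 -0.0043  0.0139] )
  return _methods._mean(a, axis=axis, dtype=dtype,
  ret = ret.dtype.type(ret / rcount)
Traceback (most recent call last):
  File "lay.py", line 16, in <module>
    print(cam,f.sum(),'pitch %.2f roll %.2f z@0 %.1f'%(*np.degrees(np.arctan(k[:2])),k[2]),'Xmin',np.percentile(xs,[.5,2]).round(1),'Y',ed[:,1].mean().round(1),ed[:,2].mean().round(1),'yaw rel %.2f'%np.degrees(np.arctan(np.polyfit(ed[:,0],ed[:,1:].mean(1),1)[0])))
                                                                                                  ~~~~~~~~~~~~~^^^^^^^^^^^
IndexError: index -1 is out of bounds for axis 0 with size 0
```

Need to see what the camera sees.

View pics/lay_scene.png

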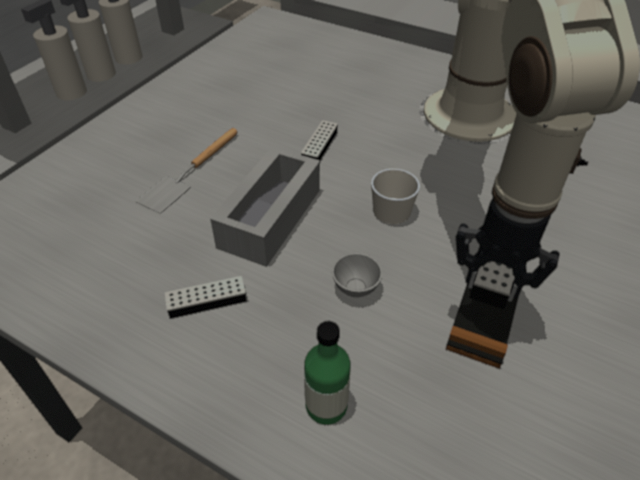

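Scene picture: the plate's end is in the jaws at (492,283), over the stand and short of the stop bar at (478,338). Its rear is hidden, so I'll use the wrist depth for the plate's pose in the tool.

Call:
{"name": "arm_command", "arguments": {"series": [[-0.0032,-0.0043,0,0,0,-0.37,1],[0,0,0,0,0,0,1],[0,0,0,0,0,0,1],[0,0,0,0,0,0,1]]}}

```text
t: 11.0
tcp_pos: [0.5622, 0.2149, 0.1132]
tool_rot: [3.137, 0.165, 0.004]
wrist_force: [-0.5, 0.5, -2.5]
gripper_width: 0.585
```

```bash
cat > wr.py <<'E'
from h import *
p=fr(SO,SY,.0565); go([*p,.1],tool(SY,0))
s=manip.sense(); p,r=np.array(s['tcp_pos']),R.from_rotvec(s['tool_rot'])
a,d,c=snap('wrist'); save(a,'wr.png'); P=cloud(d,c)
def fit(U,n):
  m=(d>0)&(abs(U[...,0])<40)&(abs(U[...,1])<23)&(U[...,2]>-8)&(U[...,2]<12); k=np.array([0,0,2.]); w=5
  for _ in range(8):
    f=m&(abs(U[...,2]-(k[0]*U[...,0]+k[1]*U[...,1]+k[2]))<w); w=max(1.5,w*.8)
    k=np.linalg.lstsq(np.c_[U[f][:,0],U[f][:,1],np.ones(f.sum())],U[f][:,2],rcond=None)[0]
  print(n,f.sum(),'slope x,y deg',np.degrees(np.arctan(k[:2])).round(2),'z0',k[2].round(1),'x',np.percentile(U[f][:,0],[.5,99.5]).round(1))
Q=r.inv().apply((P-p).reshape(-1,3)).reshape(P.shape)*1000; fit(Q,'tool frame')
W=P.copy(); a_,b_=dirv(SY)
bar=(d>0)&(abs(P[...,2]-.032)<.004); X=((P[...,:2]-SO)@a_)*1000; Y=((P[...,:2]-SO)@b_)*1000
bar&=(abs(X-108)<25)&(abs(Y)<60)
q=np.c_[X[bar],Y[bar]]
if len(q)>50: 
  fe=[]; 
  for y in range(-36,40,8):
    t=q[abs(q[:,1]-y)<3]
    if len(t)>10: fe.append((y,*np.percentile(t[:,0],[3,97])))
  fe=np.array(fe); print('bar face X',fe[:,1].round(1),'back',fe[:,2].mean().round(1),'Y ends',np.percentile(q[:,1],[1,99]).round(1),'skew deg',np.degrees(np.arctan(np.polyfit(fe[:,0],fe[:,1:].mean(1),1)[0])).round(2))
E
python3 wr.py
```

```text
t 11.00 tcp [0.5622 0.2149 0.1132] F [-0.5  0.5 -2.5] w 0.585
rot deg [ 0.04 -0.13  0.02] then shift [ 0.0006 -0.0002  0.0132] (before-rot shift [ 0.0006 -0.0002  0.0132] )
tool frame 12736 slope x,y deg [-0.12  0.04] z0 3.7 x [-30.9  13.3]
bar face X [100.4 100.3 100.3 100.4 100.4 100.4 100.3 100.3 100.2 100.3] back 115.6 Y ends [-39.4  42.8] skew deg 0.05
```

View pics/wr.png

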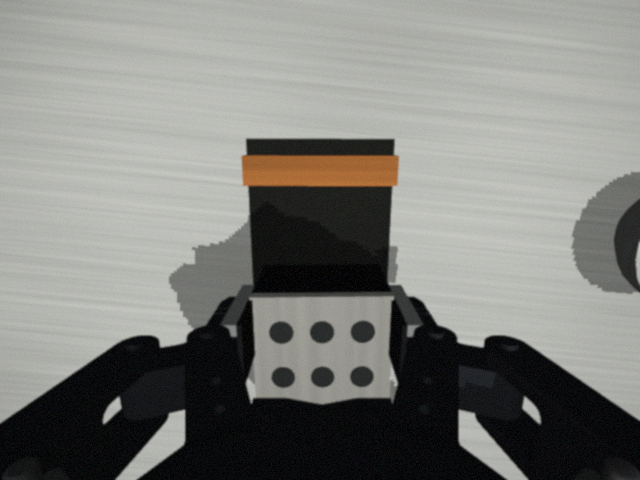

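The wrist picture shows the plate's end edge (row 292, columns 252-390) parallel to the stop bar (rows 155-185) and centred on the bed. Depth gives a level plate (0.1°) and the bar face at x=100.3 with 0.05° skew. Next is the descent, with the last part in small steps on force.

Call:
{"name": "arm_command", "arguments": {"series": [[0.0005,-0.001,0.02,0,-0.13,0,1],[0,0,0.015,0,0,0,1],[0,0,0.01,0,0,0,1],[0,0,0.004,0,0,0,1],[0,0,0,0,0,0,1],[0,0,0,0,0,0,1]]}}

```text
t: 11.65
tcp_pos: [0.5624, 0.2162, 0.0636]
tool_rot: [3.137, 0.165, -0.001]
wrist_force: [0.6, 1.5, -1.9]
gripper_width: 0.585
```

Call:
{"name": "arm_command", "arguments": {"series": [[0,0,0.001,0,0,0,1],[0,0,0,0,0,0,1],[0,0,0.001,0,0,0,1],[0,0,0,0,0,0,1]]}}

```text
t: 12.05
tcp_pos: [0.5624, 0.2158, 0.0618]
tool_rot: [3.137, 0.164, -0.001]
wrist_force: [0.6, -0.3, -2.4]
gripper_width: 0.59
```

Call:
{"name": "arm_command", "arguments": {"series": [[0,0,0.001,0,0,0,1],[0,0,0,0,0,0,1],[0,0,0.001,0,0,0,1],[0,0,0,0,0,0,1]]}}

```text
t: 12.45
tcp_pos: [0.5622, 0.2158, 0.0595]
tool_rot: [3.137, 0.165, -0.002]
wrist_force: [-0.5, 0.4, -2.1]
gripper_width: 0.587
```

Call:
{"name": "arm_command", "arguments": {"series": [[0,0,0.001,0,0,0,1],[0,0,0,0,0,0,1]]}}

```text
t: 12.65
tcp_pos: [0.5622, 0.2159, 0.0584]
tool_rot: [3.137, 0.165, -0.002]
wrist_force: [-0.4, -0.4, -2.4]
gripper_width: 0.589
```

Call:
{"name": "arm_command", "arguments": {"series": [[0,0,0.001,0,0,0,1],[0,0,0,0,0,0,1]]}}

```text
t: 12.85
tcp_pos: [0.5622, 0.2159, 0.0575]
tool_rot: [3.137, 0.165, -0.002]
wrist_force: [0.3, 0.5, -2.5]
gripper_width: 0.586
```

Call:
{"name": "arm_command", "arguments": {"series": [[0,0,0.0008,0,0,0,1],[0,0,0,0,0,0,1]]}}

```text
t: 13.05
tcp_pos: [0.5623, 0.2159, 0.0571]
tool_rot: [3.136, 0.165, -0.001]
wrist_force: [-0.9, -0.0, 0.2]
gripper_width: 0.587
```

Call:
{"name": "arm_command", "arguments": {"series": [[0,0,0.0008,0,0,0,1],[0,0,0,0,0,0,1]]}}

```text
t: 13.25
tcp_pos: [0.5623, 0.2159, 0.057]
tool_rot: [3.136, 0.165, -0.001]
wrist_force: [-2.7, -1.9, 7.7]
gripper_width: 0.583
```

In contact: the wrist load went from -2.5 N to +7.7 N. I'll ease 0.6 mm and slide towards the stop.

Call:
{"name": "arm_command", "arguments": {"series": [[0,0,-0.0007,0,0,0,1],[0.004,0,0,0,0,0,1],[0.006,0,0,0,0,0,1],[0.006,0,0,0,0,0,1],[0.006,0,0,0,0,0,1],[0.004,0,0,0,0,0,1],[0,0,0,0,0,0,1]], "force": 60}}

```text
t: 13.95
tcp_pos: [0.5882, 0.2193, 0.0571]
tool_rot: [3.137, 0.165, -0.002]
wrist_force: [-2.3, -0.2, 3.6]
gripper_width: 0.585
```

Call:
{"name": "arm_command", "arguments": {"series": [[0.0015,0,0,0,0,0,1],[0.001,0,0,0,0,0,1],[0,0,0,0,0,0,1]]}}

```text
t: 14.25
tcp_pos: [0.5896, 0.2195, 0.0571]
tool_rot: [3.137, 0.166, -0.004]
wrist_force: [-4.7, -2.1, 7.3]
gripper_width: 0.582
```

Call:
{"name": "arm_command", "arguments": {"series": [[0.001,0,-0.0003,0,0,0,1],[0.001,0,0,0,0,0,1],[0,0,0,0,0,0,1]]}}

```text
t: 14.55
tcp_pos: [0.5924, 0.2195, 0.0571]
tool_rot: [3.137, 0.165, -0.002]
wrist_force: [-4.0, 0.2, 5.7]
gripper_width: 0.585
```

Call:
{"name": "arm_command", "arguments": {"series": [[0.001,0,0,0,0,0,1],[0.001,0,0,0,0,0,1],[0,0,0,0,0,0,1]]}}

```text
t: 14.85
tcp_pos: [0.5928, 0.2195, 0.0571]
tool_rot: [3.136, 0.165, -0.007]
wrist_force: [-8.9, -1.1, 10.7]
gripper_width: 0.583
```

Stalled against the bar: the computed end is at stand x=100.1 and Fx is -9 N. Release, rise and check.

Call:
{"name": "arm_command", "arguments": {"series": [[0,0,-0.0005,0,0,0,1],[0,0,0,0,0,0,0.35],[0,0,0,0,0,0,0.2],[0,0,0,0,0,0,0.2],[0,0,-0.01,0,0,0,0.2],[0,0,-0.04,0,0,0,0.2],[0,0,-0.04,0,0,0,0.2],[0,0,0,0,0,0,0.2]]}}

```text
t: 15.65
tcp_pos: [0.5988, 0.2217, 0.1545]
tool_rot: [-3.134, -0.164, -0.016]
wrist_force: [1.0, 0.0, 0.5]
gripper_width: 0.802
```

Call:
{"name": "arm_command", "arguments": {"series": [[0,0.04,-0.02,0,0,0,0.2],[-0.03,0.04,-0.02,0,0,0,0.2],[-0.04,0.02,-0.02,0,0,0,0.2],[-0.05,0,0,0,0,0,0.2],[-0.04,0,0,0,0,0,0.2],[0,0,0,0,0,0,0.2],[0,0,0,0,0,0,0.2]]}}

```text
t: 16.35
tcp_pos: [0.448, 0.1058, 0.207]
tool_rot: [3.135, 0.164, 0.002]
wrist_force: [0.2, 0.6, -0.6]
gripper_width: 0.802
```

```bash
cat > fin.py <<'E'
from h import *
st(); a_,b_=dirv(SY)
for cam in ('scene','top','wrist'):
  a,d,c=snap(cam); save(a,'f_%s.png'%cam); P=cloud(d,c); X=((P[...,:2]-SO)@a_)*1000; Y=((P[...,:2]-SO)@b_)*1000; Z=P[...,2]*1000
  m=(d>0)&(X>-110)&(X<125)&(abs(Y)<42)&(abs(Z-54)<4.5)
  b=(d>0)&(abs(X-108)<20)&(abs(Y)<50)&(abs(Z-32)<4)
  if m.sum()<100: print(cam,'no'); continue
  q=np.c_[X[m],Y[m]].astype(np.float32); (cc,s,an)=cv2.minAreaRect(q); 
  k=np.polyfit(q[:,0],q[:,1],1); kz=np.polyfit(X[m],Z[m],1)
  an=(an+45)%90-45
  print(cam,m.sum(),'centre',np.round(cc,1),'size',np.round(sorted(s),1),'yaw rel %.2f (fit %.2f)'%(an,np.degrees(np.arctan(k[0]))),'z',Z[m].mean().round(1),'pitch %.2f'%np.degrees(np.arctan(kz[0])),'Xend',np.percentile(X[m],99.5).round(1),'bar X',np.percentile(X[b],[2,98]).round(1) if b.sum()>30 else None,'bar Y',np.percentile(Y[b],[1,99]).round(1) if b.sum()>30 else None)
E
python3 fin.py
```

```text
t 16.35 tcp [0.448  0.1058 0.207 ] F [ 0.2  0.6 -0.6] w 0.802
scene 3014 centre [ 8.1 -0.2] size [ 52.  183.6] yaw rel 0.63 (fit 0.58) z 54.8 pitch -0.14 Xend 98.6 bar X [ 96.7 115.1] bar Y [-40.4  41.5]
top 1034 centre [11.8 -0.8] size [ 53.5 180.3] yaw rel 0.32 (fit 11.56) z 54.4 pitch 0.18 Xend 101.0 bar X [ 98.4 117.8] bar Y [-42.6  41. ]
wrist 18569 centre [4.7 1.5] size [ 53.3 170.7] yaw rel 0.80 (fit 0.63) z 53.5 pitch -0.00 Xend 89.0 bar X [88.2 97.1] bar Y [-23.8 -23. ]
```

View pics/f_scene.png

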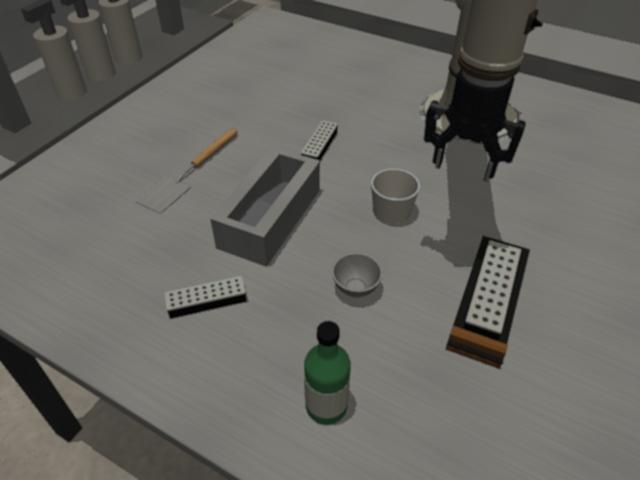

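The scene picture shows the plate on the stand, face up, with its end (485,330) at the bar (480,335). Bystanders look unmoved. All cameras give about 0.6° of skew, which is a 0.5 mm corner gap, so I'll square it with a gentle push on its near end with the shut fingers.

```bash
python3 -c "
from h import *
p=fr(SO,SY,-.112); print(p); go([*p,.207],tool(SY,0))"
```

```text
[0.39521355 0.19759281]
t 16.50 tcp [0.4496 0.1066 0.2067] F [-0.5 -0.5 -0.4] w 0.802
rot deg [-0.01 -0.04 -0.01] then shift [-0.0446 -0.0962 -0.0003] (before-rot shift [-0.0446 -0.0961 -0.0003] )
```

Call:
{"name": "arm_command", "arguments": {"series": [[-0.015,-0.032,0,0,0,0,1],[-0.015,-0.032,0,0,0,0,1],[-0.0146,-0.032,0,0,0,0,1],[0,0,0.04,0,0,0,1],[0,0,0.03,0,0,0,1],[0,0,0.02,0,0,0,1],[0,0,0,0,0,0,1],[0,0,0,0,0,0,1]]}}

```text
t: 17.3
tcp_pos: [0.3939, 0.1979, 0.1162]
tool_rot: [-3.137, -0.165, 0.003]
wrist_force: [-0.7, -0.1, 1.2]
gripper_width: 0.004
```

```bash
python3 -c "
from h import *
p=fr(SO,SY,-.112); go([*p,.057],tool(SY,0))"
```

```text
t 17.30 tcp [0.3939 0.1979 0.1162] F [-0.7 -0.1  1.2] w 0.004
rot deg [-0.02  0.11  0.03] then shift [0.0013 0.0004 0.0592] (before-rot shift [0.0014 0.0004 0.0592] )
```

Call:
{"name": "arm_command", "arguments": {"series": [[0,0,0.03,0,0.1,0,1],[0,0,0.02,0,0,0,1],[0,0,0.008,0,0,0,1],[0,0,0,0,0,0,1],[0.008,0,0,0,0,0,1],[0.006,0,0,0,0,0,1],[0,0,0,0,0,0,1]]}}

```text
t: 18.0
tcp_pos: [0.4097, 0.199, 0.0594]
tool_rot: [-3.137, -0.163, -0.006]
wrist_force: [1.2, 0.2, 0.1]
gripper_width: 0.002
```

Call:
{"name": "arm_command", "arguments": {"series": [[0.002,0,0,0,0,0,1],[0.002,0,0,0,0,0,1],[0,0,0,0,0,0,1]]}}

```text
t: 18.3
tcp_pos: [0.4117, 0.1988, 0.0584]
tool_rot: [3.137, 0.164, 0.002]
wrist_force: [-0.2, 0.4, 0.3]
gripper_width: 0.001
```

Call:
{"name": "arm_command", "arguments": {"series": [[0.002,0,0,0,0,0,1],[0,0,0,0,0,0,1]]}}

```text
t: 18.5
tcp_pos: [0.4135, 0.1991, 0.0583]
tool_rot: [3.137, 0.165, 0.001]
wrist_force: [0.2, 0.5, 0.8]
gripper_width: -0.002
```

Call:
{"name": "arm_command", "arguments": {"series": [[0.0015,0,0,0,0,0,1],[0,0,0,0,0,0,1]]}}

```text
t: 18.7
tcp_pos: [0.4149, 0.1992, 0.0582]
tool_rot: [3.137, 0.165, 0.001]
wrist_force: [-0.1, -0.8, 0.4]
gripper_width: 0.002
```

Call:
{"name": "arm_command", "arguments": {"series": [[0.0015,0,0,0,0,0,1],[0,0,0,0,0,0,1]]}}

```text
t: 18.9
tcp_pos: [0.4151, 0.1992, 0.058]
tool_rot: [3.136, 0.165, -0.002]
wrist_force: [-3.7, -0.1, 3.6]
gripper_width: -0.0
```

Call:
{"name": "arm_command", "arguments": {"series": [[0.0015,0,0,0,0,0,1],[0,0,0,0,0,0,1]]}}

```text
t: 19.1
tcp_pos: [0.4152, 0.1993, 0.0578]
tool_rot: [3.135, 0.166, -0.005]
wrist_force: [-9.2, -0.3, 6.2]
gripper_width: -0.003
```

Call:
{"name": "arm_command", "arguments": {"series": [[0.0015,0,0,0,0,0,1],[0.001,0,0,0,0,0,1],[0,0,0,0,0,0,1]]}}

```text
t: 19.4
tcp_pos: [0.4154, 0.1992, 0.0574]
tool_rot: [3.134, 0.168, -0.011]
wrist_force: [-13.4, -1.1, 10.8]
gripper_width: 0.002
```

Call:
{"name": "arm_command", "arguments": {"series": [[-0.006,0,0,0,0,0,1],[-0.015,0,0,0,0,0,1],[0,0,-0.03,0,0,0,1],[0,0,-0.05,0,0,0,1],[0,0.04,-0.05,0,0,0,1],[0,0.045,-0.02,0,0,0,1],[0,0.03,0,0,0,0,1],[0,0,0,0,0,0,1]]}}

```text
t: 20.2
tcp_pos: [0.4121, 0.0872, 0.1982]
tool_rot: [3.134, 0.152, 0.006]
wrist_force: [-0.7, -0.6, 0.3]
gripper_width: 0.002
```

```bash
python3 fin.py; python3 - <<'E'
from h import *
z=np.load('s0.npz')
a=cv2.cvtColor(cv2.imread('pics/f_scene.png'),cv2.COLOR_BGR2RGB); df=(abs(a.astype(int)-z['a'].astype(int)).sum(2)>90).astype(np.uint8)
df=cv2.morphologyEx(df,cv2.MORPH_OPEN,np.ones((3,3))); n,l,s,c=cv2.connectedComponentsWithStats(df); print([tuple(x) for x in s[1:] if x[4]>25])
crop=a[215:375,420:560]; save(cv2.resize(crop,None,fx=3.7,fy=3.7,interpolation=cv2.INTER_CUBIC),'fc.png')
E
```

```text
t 20.20 tcp [0.4121 0.0872 0.1982] F [-0.7 -0.6  0.3] w 0.002
scene 3015 centre [ 7.6 -0.2] size [ 52. 185.] yaw rel 0.65 (fit 0.61) z 54.8 pitch -0.10 Xend 98.8 bar X [ 96.7 115.2] bar Y [-40.3  41.6]
top 1959 centre [37.3 -0.3] size [ 54.1 129.5] yaw rel 0.12 (fit 2.34) z 54.4 pitch -0.05 Xend 101.1 bar X [ 94.6 117.7] bar Y [-42.   40.9]
wrist 15774 centre [-16.8   2.4] size [ 53.2 128.2] yaw rel 0.88 (fit 0.78) z 53.5 pitch -0.02 Xend 46.2 bar X None bar Y None
[(np.int32(516), np.int32(9), np.int32(16), np.int32(17), np.int32(161)), (np.int32(486), np.int32(54), np.int32(11), np.int32(3), np.int32(33)), (np.int32(452), np.int32(57), np.int32(59), np.int32(26), np.int32(807)), (np.int32(190), np.int32(71), np.int32(255), np.int32(28), np.int32(4586)), (np.int32(423), np.int32(76), np.int32(97), np.int32(173), np.int32(8757)), (np.int32(229), np.int32(158), np.int32(72), np.int32(67), np.int32(1694)), (np.int32(465), np.int32(240), np.int32(57), np.int32(93), np.int32(3142))]
```

View pics/fc.png

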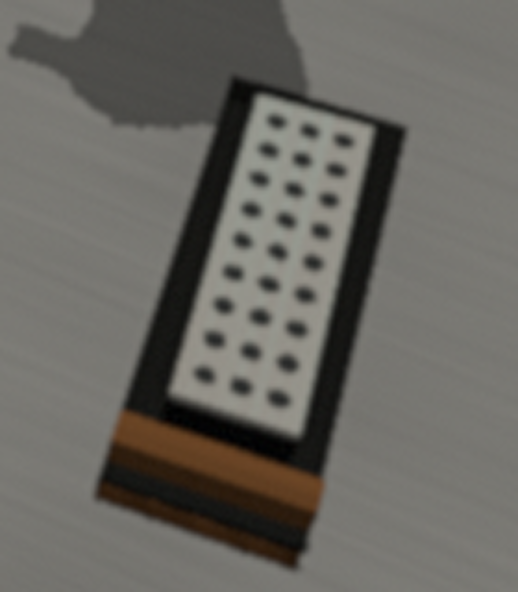

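Enlarged crop: the plate's end (from (170,400) to (298,437)) runs parallel to the bar's edge, with metal face up. Pushing at 13 N on its centre moved it only 0.3 mm, so it is seated. The skew figures are near my calibration limit, so I'll do one numeric check of plate edge against bar in the same wrist frame from close above.

```bash
python3 -c "
from h import *
p=fr(SO,SY,.02); go([*p,.22],tool(SY,0))"
```

```text
t 20.35 tcp [0.4109 0.0922 0.1975] F [ 0.1  0.3 -0.2] w 0.005
rot deg [ 0.03 -0.11 -0.02] then shift [ 0.1275 -0.1064 -0.0225] (before-rot shift [ 0.1275 -0.1065 -0.0223] )
```

Call:
{"name": "arm_command", "arguments": {"series": [[0.032,-0.0266,-0.0225,0,0,0,1],[0.032,-0.0266,0,0,0,0,1],[0.032,-0.0266,0,0,0,0,1],[0.0315,-0.0266,0,0,0,0,1],[0,0,0,0,0,0,1],[0,0,0,0,0,0,1],[0,0,0,0,0,0,1]]}}

```text
t: 21.05
tcp_pos: [0.5248, 0.2113, 0.2192]
tool_rot: [3.136, 0.167, -0.002]
wrist_force: [-0.5, -0.2, 0.0]
gripper_width: 0.003
```

```bash
python3 - <<'E'
from h import *
st(); a,d,c=snap('wrist'); P=cloud(d,c); a_,b_=dirv(SY); X=((P[...,:2]-SO)@a_)*1000; Y=((P[...,:2]-SO)@b_)*1000; Z=P[...,2]*1000
m=(d>0)&(abs(Z-54)<5)&(X<115)&(X>20)&(abs(Y)<40); b=(d>0)&(abs(Z-32)<4)&(abs(X-108)<15)&(abs(Y)<45)
E=[];B=[];S=[]
for y in range(-20,23,4):
  q=m&(abs(Y-y)<2); E.append((y,np.percentile(X[q],98.5)))
for y in range(-36,40,4):
  q=b&(abs(Y-y)<2); 
  if q.sum()>10: B.append((y,*np.percentile(X[q],[5,95])))
for x in range(30,90,6):
  q=m&(abs(X-x)<3)
  if q.sum()>20: S.append((x,*np.percentile(Y[q],[1,99])))
E,B,S=map(np.array,(E,B,S)); sl=lambda x,y:np.degrees(np.arctan(np.polyfit(x,y,1)[0])).round(2)
print('end X',E[:,1].round(1),'skew',-sl(*E.T)); print('bar front',B[:,1].round(1),'back',B[:,2].round(1),'skew',-sl(B[:,0],B[:,2]))
print('sides Y',S[:,1:].mean(0).round(1),'yaw',sl(S[:,0],S[:,1]),sl(S[:,0],S[:,2]),'bar Y',np.percentile(Y[b],[1,99]).round(1))
E
```

```text
t 21.05 tcp [0.5248 0.2113 0.2192] F [-0.5 -0.2  0. ] w 0.003
end X [99.1 99.1 99.1 99.1 99.1 99.1 99.1 99.  99.  99.  99.1] skew 0.11
bar front [101.  101.  101.  102.5 102.5 102.5 102.5 102.4 102.4 102.4 102.4 102.4
 102.4 102.4 102.4 102.4 102.4 101.6 101.6] back [115.3 115.3 115.4 115.3 115.4 115.3 115.8 115.3 115.4 115.3 115.3 115.3
 115.4 115.3 115.3 115.3 115.3 115.2 115.2] skew 0.11
sides Y [-24.4  26.7] yaw 0.92 0.66 bar Y [-40.   42.4]
```

The end edge and the bar have the same skew (0.11°), and the plate is centred on the bar (mid y 1.15 against 1.2 mm), with its end at the bar face. The gripper is about 14 cm above it and touching nothing. Handing in.

```bash
python3 -c "
from h import *
print(manip.job_done()); st()"
```

```text
the job is handed in; nothing more can be done
None
the job is handed in; nothing more can be done
```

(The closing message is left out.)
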